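Set up a filter funnel on the vacuum manifold

TASK

Set up a filter funnel on the manifold's one open port, working upwards: first the filter base with its stopper in the port, then the perforated support disc into the base, then the taller of the two funnels down over the disc, and last the lid on that funnel. Set and let go of each part, sitting fully down and upright, before you bring the next. Leave the short funnel, the amber bottle and the stack of dishes standing where they are.

Things in the scene. Friction and masses are not known exactly. Their poses are not given: they have to be found in the camera images.
- manifold: vacuum manifold, fixed: level steel tube 42 mm thick, 460 mm long, along its own y, on two feet; origin on the table under its middle. On top three upright steel cups 140 mm apart, rims 75 mm above the table, a black-levered tap below each, reaching 50 mm out on the robot's side. In any order one cup is open, one has a white stopper (top 92 mm up), one a finished funnel.
- port_used: the cup that already carries a finished funnel with lid, fixed: 64 mm wide, top 202 mm above the table. Origin on its axis at table height.
- port (a point): mouth of the one open cup of the manifold (fixed): centre of the opening, in the plane of its flat rim, 75 mm above the table, z up. Cup 50 mm wide outside; hole 35 mm wide, 22 mm deep, seen as a dark hole from above.
- base_c (a point): filter base, loose, steel, standing on its rubber stopper; point on its axis half-way up (34 mm tall). From below: stopper 30 mm wide, 18 tall; flange 62 wide, 8 thick (1 to 9 mm above the point); boss 48 wide, 8 tall, with a recess 40 wide, 8 deep in its top. 0.22 kg. Seated: stopper in the port, flange on the cup's rim, point 1 mm below the port's mouth.
- support_c (a point): support disc, loose, steel, small dark holes in its flat top; point on its axis half-way up (12 mm tall). Lower 6 mm: spigot 36 mm wide, on which it lies; upper 6 mm: rim 50 wide. 0.08 kg. Seated: spigot in the base's recess, rim on the base's boss, point 17 mm above the base's point.
- funnel_c (a point): tall funnel, loose, plain steel cylinder open at both ends, 98 mm tall, upright; point on its axis half-way up. Body 56 to 59 mm wide, 50 inside; lowest 19 mm: skirt 62 to 65 wide, inside 56 wide and 15.5 deep, then a ledge. 0.26 kg. Seated: skirt over disc and boss, standing on the base's flange, point 58 mm above the base's point.
- lid_c (a point): lid, loose, steel disc with round black knob; point on its axis half-way up (27 mm tall). From below: spigot 45 mm wide, 6 tall, on which it lies; disc 60 wide, 3 thick; neck 12 wide, 6 tall; knob 22 wide, 12 tall (1.5 to 13.5 mm above the point). 0.1 kg. Seated: spigot in the tall funnel's mouth, disc on its rim, point 56.5 mm above the funnel's point.
- short_funnel_c (a point): short funnel, bystander, loose: same make and widths as the tall one but only 55 mm tall, upright; point on its axis half-way up. Not to be used or moved.
- rinse_bottle_c (a point): bystander, loose: amber bottle with white cap, 54 mm wide, 110 mm tall; point on its axis half-way up.
- dishes_c (a point): bystander, loose: stack of three pale round flat dishes, 60 mm wide, 46 mm tall; point on its axis half-way up.
Mind the look-alikes: they are no part of the job. Leave any purple look-alike of the part that bears support_c alone.

How it is judged:
On the way, in this order (a step that is already met when the one before it is completed fails the run):
1. the filter base sits fully down and upright in the open port, let go (horizontal distance between base_c and port below 0.007 m and z of base_c in the frame of port between -0.005 and 0.003 m and angle between base_c's own z axis and vertical below 0.06 rad and contact force between the fingers and base below 0.2 N), for 0.2 s.
2. the support disc sits flat in the base, let go (horizontal distance between base_c and port below 0.007 m and z of base_c in the frame of port between -0.005 and 0.003 m and angle between each of base_c, support_c's own z axis and vertical below 0.06 rad and horizontal distance between support_c and base_c below 0.006 m and z of support_c in the frame of base_c between 0.013 and 0.021 m and contact force between the fingers and support below 0.2 N), for 0.2 s.
3. the tall funnel sits fully down over the disc, on the base's flange, upright, let go (horizontal distance between base_c and port below 0.007 m and z of base_c in the frame of port between -0.005 and 0.003 m and angle between each of base_c, support_c, funnel_c's own z axis and vertical below 0.06 rad and horizontal distance between support_c and base_c below 0.006 m and z of support_c in the frame of base_c between 0.013 and 0.021 m and horizontal distance between funnel_c and base_c below 0.008 m and z of funnel_c in the frame of base_c between 0.054 and 0.062 m and contact force between the fingers and funnel below 0.2 N), for 0.2 s.
4. the lid lies flat on the tall funnel, let go (horizontal distance between base_c and port below 0.007 m and z of base_c in the frame of port between -0.005 and 0.003 m and angle between each of base_c, support_c, funnel_c, lid_c's own z axis and vertical below 0.06 rad and horizontal distance between support_c and base_c below 0.006 m and z of support_c in the frame of base_c between 0.013 and 0.021 m and horizontal distance between funnel_c and base_c below 0.008 m and z of funnel_c in the frame of base_c between 0.054 and 0.062 m and horizontal distance between lid_c and funnel_c below 0.008 m and z of lid_c in the frame of funnel_c between 0.0525 and 0.0605 m and contact force between the fingers and lid below 0.2 N), for 0.2 s.
At the end, for the whole second after the job is handed in: The base sits in the open port (axes within 7 mm), the disc in the base (6 mm), the tall funnel over the disc on the base (8 mm), the lid on that funnel (8 mm); each at its seated height within 4 mm, upright within 0.06 rad, let go and at rest (horizontal distance between base_c and port below 0.007 m and z of base_c in the frame of port between -0.005 and 0.003 m and angle between each of base_c, support_c, funnel_c, lid_c's own z axis and vertical below 0.06 rad and horizontal distance between support_c and base_c below 0.006 m and z of support_c in the frame of base_c between 0.013 and 0.021 m and horizontal distance between funnel_c and base_c below 0.008 m and z of funnel_c in the frame of base_c between 0.054 and 0.062 m and horizontal distance between lid_c and funnel_c below 0.008 m and z of lid_c in the frame of funnel_c between 0.0525 and 0.0605 m and linear speed of each of base, support, funnel, lid below 0.02 m/s and angular speed of each of base, support, funnel, lid below 0.2 rad/s); the robot touches nothing.
It fails at once if the short funnel is pushed more than 30 mm from its place or tipped (distance of short_funnel_c from where it was at the start of the episode above 0.03 m or angle between short_funnel_c's own z axis and vertical above 0.4 rad).
It fails at once if the amber bottle is pushed more than 30 mm from its place or tipped (distance of rinse_bottle_c from where it was at the start of the episode above 0.03 m or angle between rinse_bottle_c's own z axis and vertical above 0.4 rad).
It fails at once if the stack of dishes is pushed more than 30 mm from its place or tipped (distance of dishes_c from where it was at the start of the episode above 0.03 m or angle between dishes_c's own z axis and vertical above 0.4 rad).
It also fails if it takes over 115 s, if anything falls off the work surface, if the arm or the gripper's body presses on something with over 40 N, if the wrist force passes 120 N, or if a joint passes its speed limit or range.

ROBOT

A 6-joint arm with a two-finger parallel gripper is mounted at the origin on the work surface. World frame = base frame: x ahead of the robot, y to its left, z up, the work surface at z = 0. Lengths are in m, angles in rad, forces in N, time in s.
With the tool pointing down it reaches from about 0.375 to 0.9 m from the base axis. Payload 3.1 kg.
Tool frame: the origin (TCP) lies at the very end of the fingers, on their centre line; the grasp point (between the pads) lies 19 mm behind it (manip.pinch_z is the distance from the TCP to the grasp point, in m); z points along the fingers, y is the line along which they close (so a half turn about z gives the same grasp; the last joint's range is limited). The gripper opens to 85 mm and grips with 20 to 120 N. Pads are 22 mm wide; open, the fingers measure 114 mm over their backs; the gripper's body (76 mm by 85 mm) begins 54 mm behind the grasp point. The pads swing forward as they close: fully open they stand 13 mm farther back than shut.
Start: joints at [1.067, 0.527, 1.433, -0, 1.181, -0.178], TCP at [0.2, 0.592, 0.231] pointing down, gripper open.
Joint ranges: [-3.08, 3.08], [-0.75, 2.2], [0.22, 2.44], [-1.43, 4.57], [0, 2.65], [-2.85, 2.85]. Speed limits (rad/s): [2.79, 2.79, 3.14, 3.14, 3.14, 3.14].

INTERFACE

Orientations are given as a unit quaternion [x, y, z, w].
In Python, from station import manip gives the robot as it stands.
- The arm moves only by the tool servo_tool, never from a script. Its argument "commands" is one flat list of numbers, 7 for each row, row after row: the shift along the tool's x, y, z each as a share of 500 mm, from -1 to 1, then the turn, a rotation vector about the tool's x, y, z each as a share of 360 degrees, from -1 to 1, then the opening, from -1 (shut) to 1 (fully open). In form: [dx, dy, dz, rx, ry, rz, claw, dx, dy, dz, rx, ry, rz, claw, ...]. A call has 1 to 12 rows; each row shifts and turns the commanded pose from where the row before left it, along the tool's axes as they then stand; what a row does not reach is not made up. A row lasts 1/12 s, in which the tool goes at most 41.7 mm and 7.16 degrees, less where a joint would pass 70% of its speed; a pose out of reach is approached as far as the arm can. A call with a number of a shift or a turn outside -1 to 1 is refused whole. A call with a gripper value outside its range is refused whole. The fingers move at their own pace and stop on an object; "force" is the grip in N (left out, the last holds). Time passes only in rows, so rows that do not move let the fingers close. It gives the time, the measured TCP pose, the force, the opening and the grip force at its end, in the units of the state.
- manip.sense(): the state, without advancing time (a new reading comes with each control period).
- manip.snapshot(name): name is "scene" or "top" or "wrist"; returns a dict with "img" (480x640x3 uint8, red, green, blue), "mtx" (3x3 intrinsics, pixels), "world_to_cam" (4x4, takes a point from world to camera coordinates). Camera axes: x right, y up, looking along -z (the intrinsics and any distortion apply to the point x, -y, -z); pixel columns grow to the right and rows downward; lengths in m; the calibration is good to about 2 mm. A picture is of the moment at which its call begins. There is no depth.
- manip.sign_off(): hands the job in; it is judged then, once.
Trained networks look in a picture, given as the dict that the camera call returned (one of the last four; its "shot" number tells which), for a name from the list of things; names that differ only in an ending like _2 or _b are one class to them, and where a whole thing is asked for, a point or a joint stands for the part that bears it (a point fixed in the world has none). Each returns a list of dicts, best first, with "conf" (0 to 1); they miss things now and then, are a little off and sometimes report something else, mostly with a low value. They report only what shows in the picture. A call takes as long as a camera call. They do not tell look-alikes from the thing itself.
- manip.look_for(picture, query): "box" ([left, top, width, height] in pixels, round what is visible of it).
- manip.silhouettes(picture, query): "pixels" (480x640 bool, what is visible of it) and "box" ([left, top, width, height] in pixels, round what is visible of it).
The state is a dict: "t": time; "q": joint angles; "qd": joint speeds; "tau": joint torques, N m; "tcp_pos": TCP position; "tool_rot": TCP orientation; "force": force on the tool from outside, world axes, zero at the start; "ft_torque": the same for the moment, N m; "finger_gap": opening from 0.0 (shut) to 1.0 (fully open); "gripper_force": force on a finger pad.
Only numpy, scipy, OpenCV 4.12 (cv2) and the standard library are available. Lean on these libraries where they do the work, as an engineer would, in place of code of your own. Each camera call takes 0.05 s, during which the arm holds its last target. There are 200 camera calls.

## Working session

There is one attempt and no reset: what is moved stays moved. The work goes in short steps, Python scripts to look and compute and a tool call to move; the robot and the scene stay as the last step left them, time stands still between calls to the robot, and variables do not carry over. Pictures are saved under pics/ and viewed, at most 14 in all, crops included, and the job is handed in when it is done.

Besides the shell and the picture viewer there is one more tool, called as name(argument=value, ...), one argument or row to a line, values as JSON. servo_tool: Moves the arm, as the interface text tells. Its arguments: {"type":"object","properties":{"commands":{"type":"array"},"force":{"type":"number"}},"required":["commands"]}

```bash
ls; mkdir -p pics; python3 - <<'E'
from station import manip
import cv2,numpy as np
s=manip.sense(); print(s)
for n in ("scene","top"):
    p=manip.snapshot(n); cv2.imwrite(f"pics/{n}0.png",p["img"][:,:,::-1])
    print(n,p["mtx"].round(1).tolist(),p["world_to_cam"].round(3).tolist(),[k for k in p])
    for q in ("port_used","base_c","support_c","funnel_c","lid_c","short_funnel_c","rinse_bottle_c","dishes_c","manifold"):
        r=manip.look_for(p,q); print(q,[(np.round(d["box"]).tolist(),round(d["conf"],2)) for d in r])
E
```

```text
pics
{'t': 0.0, 'q': array([ 1.06652930e+00,  5.28472491e-01,  1.43392098e+00,  2.88229065e-06,
        1.18141674e+00, -1.78520883e-01]), 'qd': array([ 0.00105635,  0.00055447, -0.00124783, -0.00037604, -0.00151668,
        0.00158372]), 'tau': array([-9.39796664e-04, -4.42355990e+01, -1.78019536e+01, -1.00753703e-04,
        8.44206254e-03, -1.89347827e-05]), 'tcp_pos': array([0.19963449, 0.59148749, 0.23032381]), 'tool_rot': array([ 1.62154364e-01,  9.86764781e-01, -1.04434533e-03, -3.72476478e-04]), 'force': array([ 1.03051039,  0.27696828, -0.36998128]), 'ft_torque': array([ 0.01900802,  0.04138   , -0.00554739]), 'gripper_force': 0.0, 'finger_gap': 0.9979612568063699}
scene [[559.8, 0.0, 317.4], [0.0, 559.8, 234.5], [0.0, 0.0, 1.0]] [[0.39, 0.921, 0.002, -0.22], [-0.796, 0.336, 0.504, 0.386], [0.464, -0.198, 0.863, -1.447], [0.0, 0.0, 0.0, 1.0]] ['img', 'mtx', 'world_to_cam', 'shot']
port_used [([391.0, 214.0, 44.0, 56.0], 0.63)]
base_c []
support_c [([354.0, 211.0, 18.0, 22.0], 0.72), ([398.0, 192.0, 24.0, 18.0], 0.72), ([341.0, 180.0, 16.0, 20.0], 0.71)]
funnel_c [([435.0, 15
[... 311 characters left out ...]
, [0.0, 0.0, 1.0]] [[-0.005, -1.0, 0.02, -0.007], [0.99, -0.002, 0.141, -0.513], [-0.141, 0.021, 0.99, -1.003], [0.0, 0.0, 0.0, 1.0]] ['img', 'mtx', 'world_to_cam', 'shot']
port_used [([198.0, 125.0, 43.0, 71.0], 0.79)]
base_c [([356.0, 231.0, 34.0, 32.0], 0.86)]
support_c [([167.0, 235.0, 31.0, 30.0], 0.88), ([232.0, 231.0, 24.0, 26.0], 0.78), ([231.0, 277.0, 22.0, 31.0], 0.68)]
funnel_c [([89.0, 229.0, 53.0, 39.0], 0.7), ([355.0, 232.0, 34.0, 30.0], 0.65)]
lid_c [([175.0, 294.0, 28.0, 32.0], 0.89)]
short_funnel_c [([487.0, 219.0, 41.0, 37.0], 0.77)]
rinse_bottle_c [([301.0, 263.0, 29.0, 28.0], 0.7)]
dishes_c [([424.0, 290.0, 35.0, 31.0], 0.71)]
manifold [([141.0, 11.0, 285.0, 182.0], 0.6)]
```

View pics/top0.png

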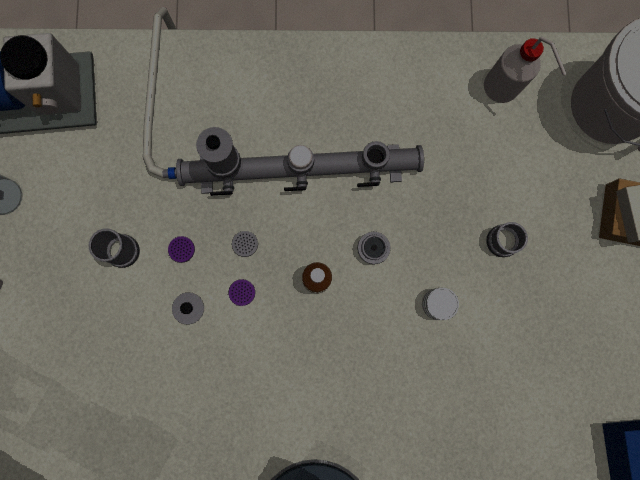

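View pics/scene0.png

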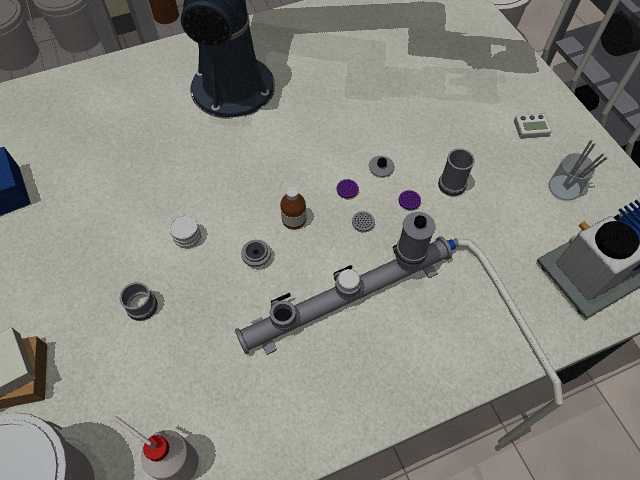

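The steel disc is at top-view pixel (245,244); the two purple discs at (181,249) and (242,292) are decoys. The tall funnel is at (114,248), with the short one at (507,240). The open port is the dark hole at (376,154). The base is at (374,248) and the lid at (188,308).

```bash
cat > h.py <<'E'
from station import manip
import numpy as np, cv2
from scipy.spatial.transform import Rotation as R
def world(p,uv,z):
    K=p["mtx"];T=p["world_to_cam"];d=np.array([(uv[0]-K[0,2])/K[0,0],-(uv[1]-K[1,2])/K[1,1],-1.])
    c=-T[:3,:3].T@T[:3,3]; v=T[:3,:3].T@d
    return c+v*(z-c[2])/v[2]
def pix(p,X):
    T=p["world_to_cam"];c=T[:3,:3]@np.asarray(X)+T[:3,3];K=p["mtx"]
    return np.array([K[0,2]+K[0,0]*c[0]/-c[2],K[1,2]+K[1,1]*-c[1]/-c[2]])
def delta(target,yaw=0.,s=None):
    """tool-axis shift (in shares of 500mm) and turn (share of 360deg) to a downward pose, tool y along world y turned by yaw"""
    s=s or manip.sense();r=R.from_quat(s["tool_rot"]);
    G=R.from_euler('z',yaw)*R.from_quat([0,1,0,0])
    return (r.inv().apply(np.asarray(target)-s["tcp_pos"])/.5).round(4).tolist(),((r.inv()*G).as_rotvec()/(2*np.pi)).round(4).tolist()
def state():
    s=manip.sense();print("t",round(s["t"],2),"tcp",s["tcp_pos"].round(4).tolist(),"q",s["q"].round(2).tolist(),"F",s["force"].round(1).tolist(),"gap",round(s["finger_gap"],3),"gf",round(s["gripper_force"],1));return s
E
python3 - <<'E'
from h import *
p=manip.snapshot("top");q=manip.snapshot("scene")
cv2.imwrite("pics/topcrop.png",cv2.resize(p["img"][120:330,90:400,::-1],None,fx=2.5,fy=2.5,interpolation=cv2.INTER_CUBIC))
for n,uv,z,uq in (("base",(374,248),.034,(257,248)),("port",(376,154),.075,(284,312)),("disc",(245,244),.012,(363,220)),("lid",(187,308),.027,(382,162)),("tall",(105,245),.098,(460,157)),("short",(512,237),.055,(137,295)),("used",(215,142),.202,(418,222)),("bottle",(318,275),.11,None),("dish",(441,303),.046,None)):
    X=world(p,uv,z);print(n,X.round(3),world(q,uq,z).round(3) if uq else "")
s=state();print(delta([.5,-.1,.3]))
E
```

```text
base [ 0.494 -0.114  0.034] [ 0.497 -0.108  0.034]
port [ 0.663 -0.116  0.075] [ 0.668 -0.112  0.075]
disc [0.505 0.129 0.012] [0.509 0.132 0.012]
lid [0.384 0.233 0.027] [0.391 0.234 0.027]
tall [0.492 0.363 0.098] [0.491 0.364 0.098]
short [ 0.511 -0.368  0.055] [ 0.516 -0.361  0.055]
used [0.645 0.158 0.202] [0.652 0.158 0.202]
bottle [ 0.438 -0.007  0.11 ] 
dish [ 0.391 -0.234  0.046] 
t 1.1 tcp [0.2, 0.5921, 0.2313] q [1.07, 0.53, 1.43, -0.0, 1.18, -0.18] F [0.1, 0.9, 0.4] gap 1.0 gf 0.0
([-1.0115, -1.1194, -0.1373], [-0.0, 0.0, -0.0519])
```

View pics/topcrop.png

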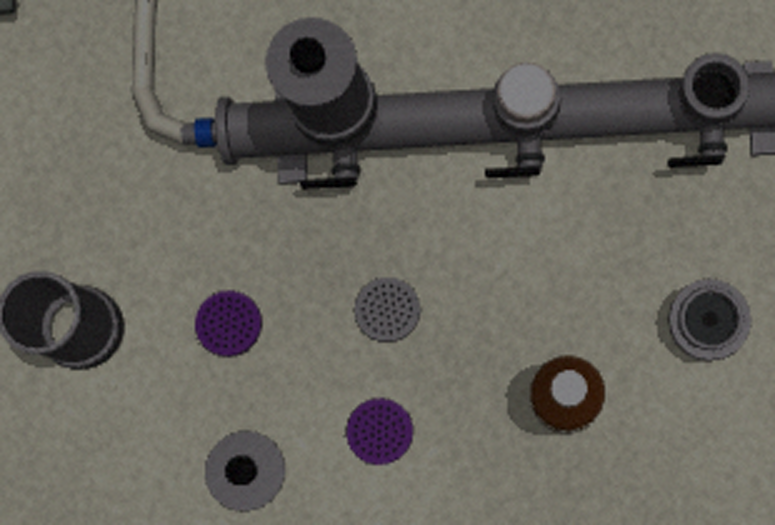

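The enlarged crop shows the perforated steel disc at crop (387,310), with the purple decoys at (229,323) and (380,431). The open cup is at (715,87) and the base at (710,320). I'm moving to a point above the base.

servo_tool(
  commands=[0,0,0,0,0,-0.0173,1,0,0,0,0,0,-0.0173,1,0,0,0,0,0,-0.0173,1,-0.029,-0.07,-0.002,0,0,0,1,-0.029,-0.07,-0.002,0,0,0,1,-0.029,-0.07,-0.002,0,0,0,1,-0.029,-0.07,-0.002,0,0,0,1,-0.029,-0.07,-0.002,0,0,0,1,-0.029,-0.07,-0.002,0,0,0,1,-0.029,-0.07,-0.002,0,0,0,1,-0.029,-0.07,-0.002,0,0,0,1,-0.029,-0.07,-0.002,0,0,0,1],
  force=40,
)

```text
t: 2.1
tcp_pos: [0.331, 0.2756, 0.2407]
tool_rot: [-0.0, 1.0, 0.0, 0.0]
force: [1.6, -0.3, -0.6]
finger_gap: 0.999
gripper_force: 0.0
```

servo_tool(
  commands=[-0.029,-0.07,-0.002,0,0,0,1,-0.029,-0.07,-0.002,0,0,0,1,-0.029,-0.07,-0.002,0,0,0,1,-0.029,-0.07,-0.002,0,0,0,1,-0.029,-0.07,-0.002,0,0,0,1,-0.029,-0.07,-0.002,0,0,0,1,-0.029,-0.07,-0.002,0,0,0,1,-0.029,-0.07,-0.002,0,0,0,1,-0.029,-0.07,-0.002,0,0,0,1,-0.029,-0.07,-0.002,0,0,0,1,0,0,0,0,0,0,1,0,0,0,0,0,0,1],
)

```text
t: 3.1
tcp_pos: [0.4766, -0.0748, 0.2504]
tool_rot: [0.002, 1.0, -0.0, 0.0]
force: [-0.1, 0.5, -0.3]
finger_gap: 0.997
gripper_force: 0.0
```

```bash
python3 - <<'E'
from h import *
state()
p=manip.snapshot("wrist");cv2.imwrite("pics/w1.png",p["img"][:,:,::-1])
T=p["world_to_cam"];print("cam",(-T[:3,:3].T@T[:3,3]).round(3),"look",(-T[2,:3]).round(3))
print(delta([.495,-.112,.2]), pix(p,[.494,-.113,.034]))
for k in ("base_c","port_used"): print([(np.round(d["box"]).tolist(),round(d["conf"],2)) for d in manip.look_for(p,k)])
E
```

```text
t 3.1 tcp [0.4766, -0.0748, 0.2504] q [-0.39, 0.31, 1.76, 0.0, 1.07, -1.96] F [-0.1, 0.5, -0.3] gap 0.997 gf 0.0
cam [ 0.404 -0.075  0.392] look [ 0.287 -0.001 -0.958]
([-0.0394, -0.0777, 0.1002], [0.0001, -0.0001, -0.0003]) [279.47902231 227.05465329]
[([247.0, 195.0, 68.0, 62.0], 0.75), ([255.0, 344.0, 56.0, 92.0], 0.62), ([508.0, 208.0, 54.0, 48.0], 0.58)]
[([542.0, 321.0, 82.0, 77.0], 0.97)]
```

View pics/w1.png

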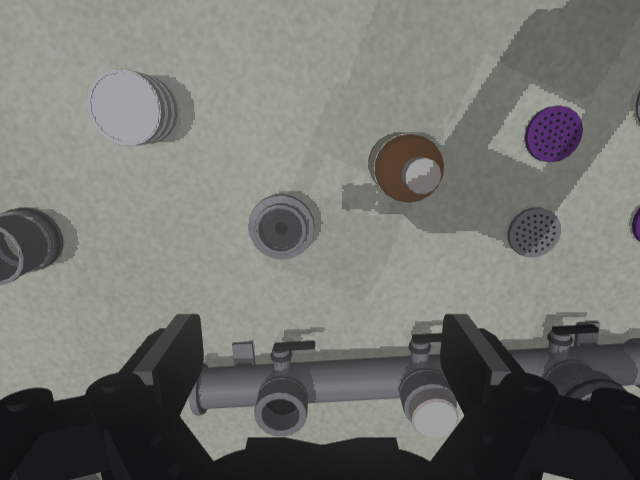

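The wrist view shows the base at (281,227), the open port at (281,411) and the stoppered cup at (434,418). I'll fit the known circles to get exact positions.

```bash
cat >> h.py <<'E'
MODEL=dict(base=[(.031,.026),(.024,.034),(.020,.034)],port=[(.025,.075),(.0175,.075)],disc=[(.025,.012)],tall=[(.0295,.098),(.025,.098)],lid=[(.030,.009),(.011,.027)])
def fit(p,name,x0,dz=0.,span=.012,model=None):
    """best axis xy: image gradient summed along projected circles"""
    g=cv2.GaussianBlur(cv2.cvtColor(p["img"],cv2.COLOR_RGB2GRAY).astype(np.float32),(0,0),1.0)
    gx,gy=cv2.Sobel(g,cv2.CV_32F,1,0),cv2.Sobel(g,cv2.CV_32F,0,1)
    a=np.linspace(0,2*np.pi,120,endpoint=False);T=p["world_to_cam"];K=p["mtx"]
    def score(xy):
        t=0
        for r,z in (model or MODEL[name]):
            X=np.c_[xy[0]+r*np.cos(a),xy[1]+r*np.sin(a),np.full(120,z+dz)]
            c=X@T[:3,:3].T+T[:3,3];u=K[0,2]-K[0,0]*c[:,0]/c[:,2];v=K[1,2]+K[1,1]*c[:,1]/c[:,2]
            n=np.c_[np.gradient(u),np.gradient(v)];n=np.c_[n[:,1],-n[:,0]]/np.linalg.norm(n,axis=1)[:,None]
            m=lambda I:cv2.remap(I,u.astype(np.float32)[None],v.astype(np.float32)[None],cv2.INTER_LINEAR)[0]
            t+=np.minimum(abs(m(gx)*n[:,0]+m(gy)*n[:,1]),120).sum()
        return t
    x=np.array(x0[:2],float)
    for st in (.0015,.0003):
        k=np.arange(-span,span+1e-9,st);x=max(((x[0]+i,x[1]+j) for i in k for j in k),key=score);x=np.array(x);span=.002
    return x.round(4),round(score(x)/120/len(model or MODEL[name]))
E
python3 - <<'E'
from h import *
s=state();p=manip.snapshot("wrist");t=manip.snapshot("top")
print(delta([.495,-.112,.2]))
for n,x0 in (("base",(.495,-.111)),("port",(.665,-.114)),("disc",(.507,.130))): print(n,fit(p,n,x0))
for n,x0 in (("base",(.495,-.111)),("port",(.665,-.114)),("disc",(.507,.130)),("lid",(.387,.233)),("tall",(.492,.363))): print(n,fit(t,n,x0))
for n,zs in (("base",.034),("port",.075)): print(n,pix(p,list(fit(p,n,(.495,-.111) if n=="base" else (.665,-.114))[0])+[zs]))
E
```

```text
t 3.25 tcp [0.4747, -0.0716, 0.2501] q [-0.38, 0.31, 1.76, 0.0, 1.07, -1.96] F [0.1, 0.3, -0.0] gap 0.998 gf 0.0
([-0.0401, -0.0815, 0.1004], [0.0001, -0.0001, 0.0003])
base (array([ 0.4969, -0.1133]), 64)
port (array([ 0.6636, -0.1139]), 104)
disc (array([0.5053, 0.1301]), 90)
base (array([ 0.4924, -0.1049]), 46)
port (array([ 0.6642, -0.1169]), 52)
disc (array([0.5053, 0.1304]), 97)
lid (array([0.3844, 0.2349]), 109)
tall (array([0.4924, 0.3628]), 108)
base [275.46589188 232.5448371 ]
port [275.67546665 417.0437775 ]
```

servo_tool(
  commands=[-0.011,-0.021,0.05,0,0,0,1,-0.011,-0.021,0.05,0,0,0,1,-0.011,-0.021,0.05,0,0,0,1,-0.011,-0.021,0.05,0,0,0,1,0,0,0,0,0,0,1,0,0,0,0,0,0,1,0,0,0,0,0,0,1],
)

```text
t: 3.93
tcp_pos: [0.4977, -0.1138, 0.1512]
tool_rot: [-0.001, 1.0, 0.0, 0.0]
force: [-0.5, -0.2, -0.2]
finger_gap: 0.999
gripper_force: 0.0
```

```bash
python3 - <<'E'
from h import *
s=state();p=manip.snapshot("wrist")
x,c=fit(p,"base",(.497,-.113));print(x,c);print(fit(p,"base",(.497,-.113),model=[(.02,.034),(.024,.034)]))
im=p["img"][:,:,::-1].copy()
for r,z in MODEL["base"]:
    for a in np.linspace(0,6.28,40): cv2.circle(im,tuple(np.round(pix(p,[x[0]+r*np.cos(a),x[1]+r*np.sin(a),z])).astype(int)),1,(0,0,255),-1)
cv2.imwrite("pics/w2.png",im)
print(delta([*x,-.004]))
E
```

```text
t 3.93 tcp [0.4977, -0.1138, 0.1512] q [-0.44, 0.49, 1.8, 0.0, 0.85, -2.02] F [-0.5, -0.2, -0.2] gap 0.999 gf 0.0
[ 0.4959 -0.1129] 62
(array([ 0.4962, -0.1129]), 55)
([0.0048, 0.0024, 0.3115], [-0.0001, 0.0003, 0.0002])
```

View pics/w2.png

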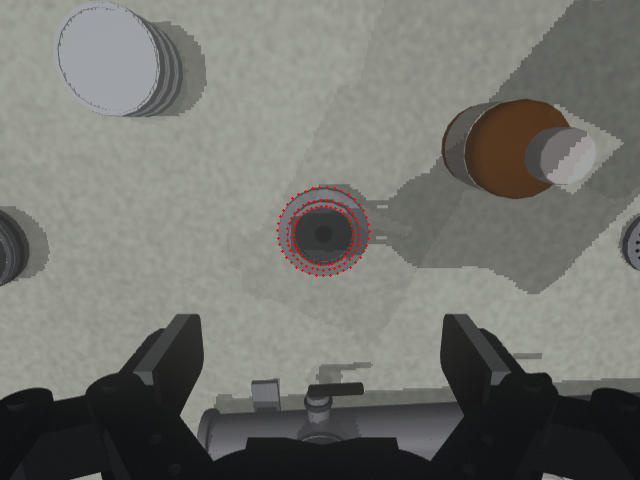

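The circles match the base at (323,232). Before descending, I'll check where the open fingertips sit relative to the TCP.

```bash
python3 - <<'E'
from h import *
s=manip.sense();p=manip.snapshot("wrist");x,y,z=s["tcp_pos"]
for h in (0,.006,.013): print(h,[pix(p,[x+a,y+b,z+h]).round().tolist() for a,b in ((-.011,.0425),(-.011,-.0425),(.011,.0425))])
print(delta([.496,-.113,.0]),manip.pinch_z)
E
```

```text
0 [[434.0, 295.0], [209.0, 294.0], [430.0, 346.0]]
0.006 [[439.0, 301.0], [205.0, 301.0], [434.0, 355.0]]
0.013 [[444.0, 310.0], [199.0, 309.0], [439.0, 365.0]]
([0.0051, 0.0026, 0.3039], [-0.0002, 0.0004, 0.0002]) 0.0187
```

servo_tool(
  commands=[0.003,0.0015,0.06,0,0,0,1,0.002,0.001,0.06,0,0,0,1,0,0,0.06,0,0,0,1,0,0,0.06,0,0,0,1,0,0,0.05,0,0,0,1,0,0,0.018,0,0,0,1,0,0,0,0,0,0,1,0,0,0,0,0,0,-1,0,0,0,0,0,0,-1,0,0,0,0,0,0,-1,0,0,0,0,0,0,-1,0,0,0,0,0,0,-1],
  force=40,
)

```text
t: 5.03
tcp_pos: [0.4965, -0.1139, -0.0016]
tool_rot: [-0.0, 1.0, -0.001, 0.002]
force: [-0.5, 1.1, 7.5]
finger_gap: 0.708
gripper_force: 42.7
```

servo_tool(
  commands=[0,0,0,0,0,0,-1,0,0,0,0,0,0,-1,0,0,0,0,0,0,-1],
)

```text
t: 5.28
tcp_pos: [0.4964, -0.1139, -0.0016]
tool_rot: [-0.0, 1.0, -0.001, 0.002]
force: [-0.4, 1.3, 6.9]
finger_gap: 0.703
gripper_force: 42.7
```

servo_tool(
  commands=[0,0,-0.03,0,0,0,-1,0,0,-0.06,0,0,0,-1,0,0,-0.06,0,0,0,-1,0,0,-0.06,0,0,0,-1,0,0,-0.06,0,0,0,-1,0,0,-0.03,0,0,0,-1,0,0,0,0,0,0,-1,0,0,0,0,0,0,-1,0,0,0,0,0,0,-1],
)

```text
t: 6.03
tcp_pos: [0.4943, -0.1131, 0.1457]
tool_rot: [-0.0, 1.0, 0.0, -0.001]
force: [0.1, 0.1, -2.1]
finger_gap: 0.707
gripper_force: 44.4
```

```bash
python3 - <<'E'
from h import *
s=state();p=manip.snapshot("wrist");dz=s["tcp_pos"][2]+.0016
print(R.from_quat(s["tool_rot"]).as_matrix()[:,2].round(4))
x,c=fit(p,"base",s["tcp_pos"][:2],dz=dz);print("held",x,c)
im=p["img"][:,:,::-1].copy()
for r,z in MODEL["base"]:
    for a in np.linspace(0,6.28,40): cv2.circle(im,tuple(np.round(pix(p,[x[0]+r*np.cos(a),x[1]+r*np.sin(a),z+dz])).astype(int)),1,(0,0,255),-1)
cv2.imwrite("pics/w3.png",im)
print(delta([.6636,-.1139,.13]))
E
```

```text
t 6.03 tcp [0.4943, -0.1131, 0.1457] q [-0.45, 0.5, 1.81, 0.0, 0.84, -2.02] F [0.1, 0.1, -2.1] gap 0.707 gf 44.4
[-1.5e-03  7.0e-04 -1.0e+00]
held [ 0.495  -0.1133] 45
([-0.3392, -0.0018, 0.0295], [0.0002, -0.0004, 0.0])
```

View pics/w3.png

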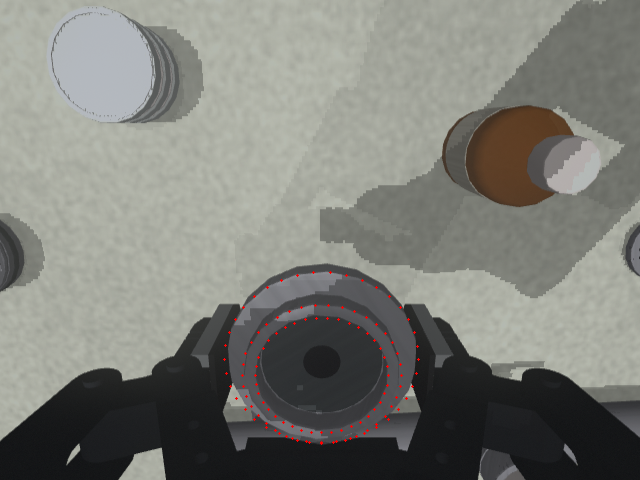

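```bash
cat >> h.py <<'E'
from scipy.optimize import differential_evolution as DE
def pose(p,circ,c0,bnd):
    """fit (dx,dy,dz,rx,ry) of circles (r,z about c0) by gradient"""
    g=cv2.GaussianBlur(cv2.cvtColor(p["img"],cv2.COLOR_RGB2GRAY).astype(np.float32),(0,0),1.0)
    gx,gy=cv2.Sobel(g,cv2.CV_32F,1,0),cv2.Sobel(g,cv2.CV_32F,0,1)
    a=np.linspace(0,2*np.pi,120,endpoint=False);T=p["world_to_cam"];K=p["mtx"]
    def proj(v):
        M=R.from_rotvec([v[3],v[4],0]).as_matrix();o=[]
        for r,z in circ:
            X=np.c_[r*np.cos(a),r*np.sin(a),np.full(120,z)]@M.T+np.asarray(c0)+v[:3]
            c=X@T[:3,:3].T+T[:3,3];o.append(np.c_[K[0,2]-K[0,0]*c[:,0]/c[:,2],K[1,2]+K[1,1]*c[:,1]/c[:,2]].astype(np.float32))
        return o
    def cost(v):
        t=0
        for w in proj(v):
            n=np.gradient(w,axis=0);n=np.c_[n[:,1],-n[:,0]]/np.linalg.norm(n,axis=1)[:,None]
            m=lambda I:cv2.remap(I,w[None,:,0],w[None,:,1],cv2.INTER_LINEAR)[0]
            t-=np.minimum(abs(m(gx)*n[:,0]+m(gy)*n[:,1]),60).mean()
        return t
    r=DE(cost,[(-b,b+1e-9) for b in bnd],seed=1,maxiter=150,popsize=20)
    im=p["img"][:,:,::-1].copy()
    for w in proj(r.x): cv2.polylines(im,[np.round(w).astype(int)],True,(0,0,255),1)
    return r.x.round(4),round(r.fun,1),im
E
python3 - <<'E'
from h import *
s=state();p=manip.snapshot("wrist");t=s["tcp_pos"]
v,f,im=pose(p,[(.031,.009),(.024,.017),(.020,.017)],[t[0],t[1],t[2]+.0016+.017],[.006,.004,.006,.02,.15])
print(v,f); cv2.imwrite("pics/w4.png",cv2.resize(im[220:470,180:460],None,fx=2.4,fy=2.4))
E
```

```text
t 6.08 tcp [0.494, -0.113, 0.1452] q [-0.45, 0.5, 1.81, -0.0, 0.84, -2.02] F [-0.4, 0.4, -2.6] gap 0.706 gf 44.4
[ 0.0014  0.     -0.0024  0.0139  0.0074] -136.2
```

View pics/w4.png

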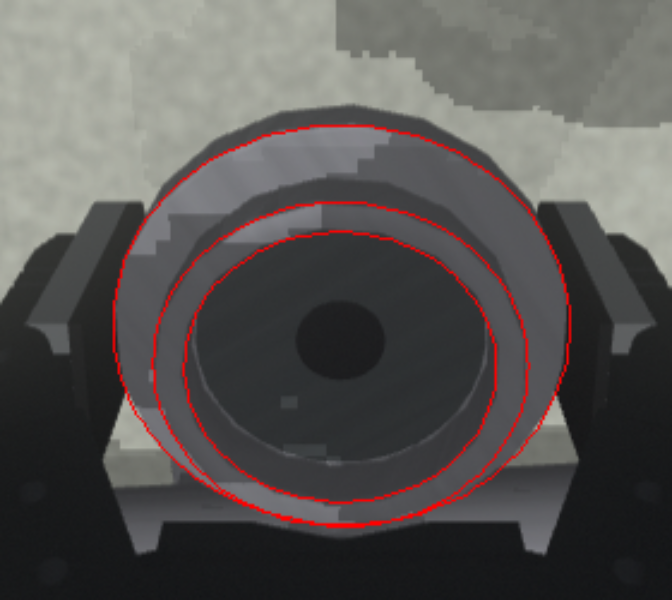

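The base is held with under 0.015 rad of tilt, 1.4 mm ahead of the TCP in x and centred in y. Next I'll look at the port from the side, close up.

servo_tool(
  commands=[-0.042,-0.024,0,0,0,0,-1,-0.042,-0.024,0,0,0,0,-1,-0.042,-0.024,0,0,0,0,-1,-0.042,-0.024,0,0,0,0,-1,-0.042,-0.024,0,0,0,0,-1,-0.042,-0.024,0,0,0,0,-1,-0.042,-0.024,0,0,0,0,-1,-0.042,-0.024,0,0,0,0,-1,0,0,0,0,0,0,-1,0,0,0,0,0,0,-1,0,0,0,0,0,0,-1],
)

```text
t: 7.05
tcp_pos: [0.6615, -0.2086, 0.144]
tool_rot: [-0.0, 1.0, 0.001, -0.002]
force: [0.6, -0.5, -2.1]
finger_gap: 0.704
gripper_force: 44.3
```

```bash
python3 - <<'E'
from h import *
p=manip.snapshot("wrist");s=state();t=s["tcp_pos"]
print(s["tool_rot"].round(4),pix(p,[.664,-.114,.075]))
v,f,im=pose(p,[(.025,0),(.0175,0)],[.664,-.114,.075],[.008,.008,.003,1e-6,1e-6])
print("port",(np.array([.664,-.114,.075])+v[:3]).round(4),f); cv2.imwrite("pics/w5.png",im)
v,f,_=pose(p,[(.031,.009),(.024,.017),(.020,.017)],[t[0],t[1],t[2]+.0016+.017],[.006,.004,.006,.02,.05]);print("held",v,f)
E
```

```text
t 7.1 tcp [0.6614, -0.2085, 0.1445] q [-0.47, 0.72, 1.32, 0.0, 1.11, -2.04] F [0.0, 0.6, -2.5] gap 0.709 gf 44.3
[-2.0e-04  1.0e+00  1.1e-03 -2.1e-03] [493.16415283 266.79077138]
port [ 0.6656 -0.1134  0.072 ] -107.8
held [ 0.0017 -0.0002 -0.003   0.0152 -0.0007] -151.2
```

View pics/w5.png

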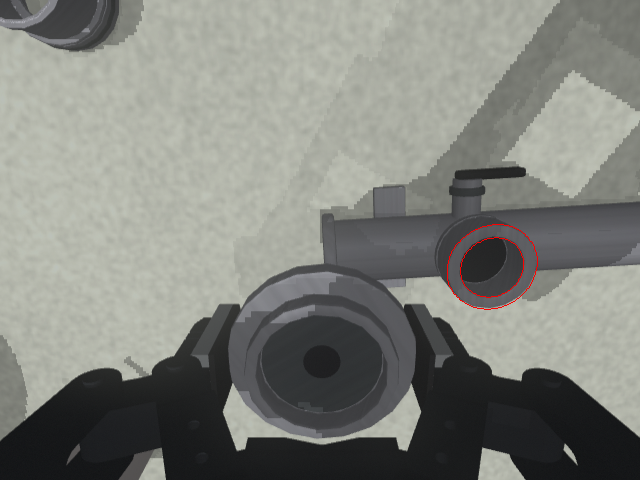

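servo_tool(
  commands=[-0.005,0.047,0,0,0,0,-1,0,0.048,0,0,0,0,-1,0,0.048,0,0,0,0,-1,0,0.048,0,0,0,0,-1,0,0,0.03,0,0,0,-1,0,0,0.03,0,0,0,-1,0,0,0.03,0,0,0,-1,0,0,0.03,0,0,0,-1,0,0,0,0,0,0,-1,0,0,0,0,0,0,-1,0,0,0,0,0,0,-1],
)

```text
t: 8.02
tcp_pos: [0.6657, -0.1139, 0.087]
tool_rot: [-0.0, 1.0, -0.0, 0.0]
force: [0.4, 0.1, -1.6]
finger_gap: 0.705
gripper_force: 44.4
```

```bash
python3 - <<'E'
from h import *
p=manip.snapshot("scene");s=state();t=s["tcp_pos"];print(s["tool_rot"].round(4))
print(delta([.6639,-.1132,.0554]))
u,v=pix(p,[.664,-.113,.08]).astype(int)
cv2.imwrite("pics/s6.png",cv2.resize(p["img"][v-60:v+60,u-80:u+80,::-1],None,fx=5,fy=5,interpolation=cv2.INTER_CUBIC))
E
```

```text
t 8.07 tcp [0.6662, -0.1142, 0.0875] q [-0.33, 0.76, 1.4, -0.0, 0.97, -1.91] F [0.9, -0.1, -2.5] gap 0.704 gf 44.4
[-2.e-04  1.e+00 -3.e-04  8.e-04]
([0.0047, 0.002, 0.0642], [-0.0001, 0.0003, 0.0001])
```

View pics/s6.png

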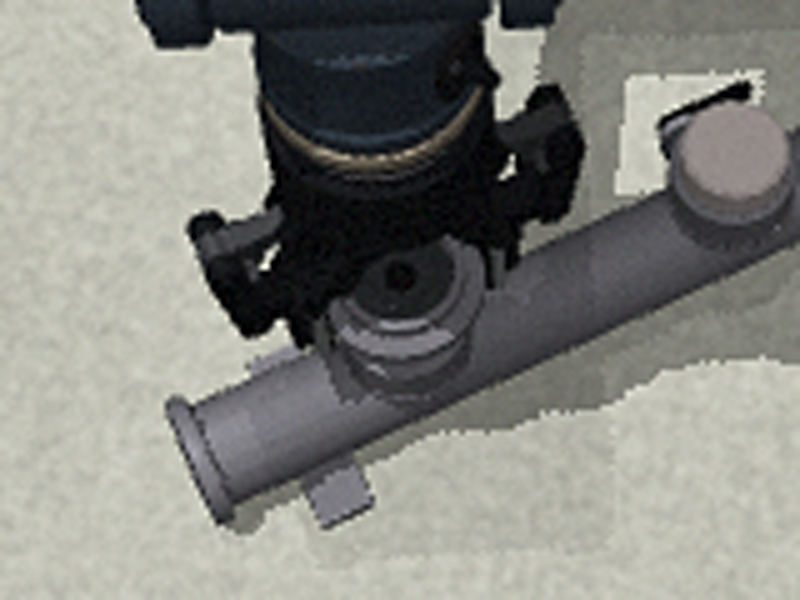

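servo_tool(
  commands=[0.004,0.002,0,0,0,0,-1,0,0,0,0,0,0,-1,0,0,0,0,0,0,-1,0,0,0,0,0,0,-1,0,0,0,0,0,0,-1],
)

```text
t: 8.48
tcp_pos: [0.6638, -0.1131, 0.0866]
tool_rot: [-0.0, 1.0, -0.0, 0.0]
force: [-0.2, 0.3, -1.3]
finger_gap: 0.709
gripper_force: 44.4
```

```bash
python3 - <<'E'
from h import *
for i in range(4): state();p=manip.snapshot("scene")
E
```

```text
t 8.48 tcp [0.6638, -0.1131, 0.0866] q [-0.33, 0.76, 1.41, -0.0, 0.97, -1.91] F [-0.2, 0.3, -1.3] gap 0.709 gf 44.4
t 8.53 tcp [0.6638, -0.1131, 0.0865] q [-0.33, 0.76, 1.41, -0.0, 0.97, -1.91] F [-0.4, -0.6, -2.4] gap 0.707 gf 44.4
t 8.58 tcp [0.6638, -0.113, 0.0864] q [-0.33, 0.76, 1.41, -0.0, 0.97, -1.91] F [-0.7, -0.0, -2.0] gap 0.706 gf 44.4
t 8.63 tcp [0.6637, -0.113, 0.0863] q [-0.33, 0.76, 1.41, 0.0, 0.97, -1.91] F [-0.4, 0.0, -1.9] gap 0.706 gf 44.4
```

servo_tool(
  commands=[0,0,0.01,0,0,0,-1,0,0,0.01,0,0,0,-1,0,0,0.008,0,0,0,-1,0,0,0.008,0,0,0,-1,0,0,0.008,0,0,0,-1,0,0,0.008,0,0,0,-1,0,0,0.006,0,0,0,-1,0,0,0,0,0,0,-1,0,0,0,0,0,0,-1],
)

```text
t: 9.43
tcp_pos: [0.6636, -0.113, 0.057]
tool_rot: [-0.0, 1.0, 0.0, -0.0]
force: [-0.3, 0.0, -1.9]
finger_gap: 0.708
gripper_force: 44.4
```

servo_tool(
  commands=[0,0,0.003,0,0,0,-1,0,0,0.002,0,0,0,-1,0,0,0,0,0,0,-1,0,0,0,0,0,0,0.6,0,0,0,0,0,0,0.8,0,0,0,0,0,0,0.8,0,0,0,0,0,0,1,0,0,0,0,0,0,1,0,0,0,0,0,0,1],
)

```text
t: 10.18
tcp_pos: [0.6637, -0.113, 0.0548]
tool_rot: [-0.0, 1.0, -0.0, -0.0]
force: [0.5, -0.7, -0.2]
finger_gap: 1.003
gripper_force: 0.0
```

servo_tool(
  commands=[0,0,-0.03,0,0,0,1,0,0,-0.05,0,0,0,1,0,0,-0.06,0,0,0,1,0,0,-0.06,0,0,0,1,0,0,-0.06,0,0,0,1,0,0,0,0,0,0,1,0,0,0,0,0,0,1,0,0,0,0,0,0,1],
)

```text
t: 10.85
tcp_pos: [0.6631, -0.1128, 0.1844]
tool_rot: [-0.0, 1.0, 0.0, -0.0]
force: [-0.4, 0.1, -0.6]
finger_gap: 0.999
gripper_force: 0.0
```

```bash
python3 - <<'E'
from h import *
p=manip.snapshot("wrist");s=state()
c=[.665,-.113,.074]
v,f,im=pose(p,[(.031,.009),(.024,.017),(.020,.017)],c,[.006,.006,.006,.05,.05]);print("base",(c+v[:3]).round(4),v[3:],f)
print(pix(p,c)); cv2.imwrite("pics/w7.png",im)
print("to disc view",delta([.505,.130,.16]))
E
```

```text
t 10.9 tcp [0.6626, -0.1126, 0.1835] q [-0.33, 0.64, 1.35, -0.0, 1.15, -1.91] F [-0.3, 0.0, -0.8] gap 0.999 gf 0.0
base [ 0.6664 -0.113   0.0693] [ 0.0186 -0.0201] -133.8
[321.17516072 244.0022666 ]
to disc view ([0.315, 0.4853, 0.0482], [0.0001, -0.0004, 0.0])
```

View pics/w7.png

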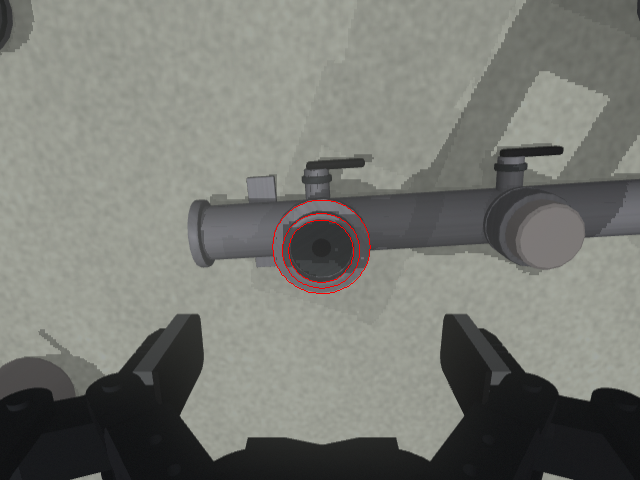

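The base sits seated and level at (321,246). Next is the steel disc.

servo_tool(
  commands=[0.032,0.0486,0,0,0,0,1,0.032,0.0486,0,0,0,0,1,0.032,0.0486,0,0,0,0,1,0.032,0.0486,0,0,0,0,1,0.032,0.0486,0,0,0,0,1,0.032,0.0486,0,0,0,0,1,0.032,0.0486,0,0,0,0,1,0.032,0.0486,0,0,0,0,1,0.032,0.0486,0,0,0,0,1,0.032,0.0486,0,0,0,0,1],
)

```text
t: 11.73
tcp_pos: [0.5015, 0.1309, 0.1832]
tool_rot: [0.0, 1.0, -0.0, -0.002]
force: [0.2, -0.2, 0.3]
finger_gap: 1.001
gripper_force: 0.0
```

servo_tool(
  commands=[0,0,0.04,0,0,0,1,0,0,0.04,0,0,0,1,0,0,0.04,0,0,0,1,0,0,0.038,0,0,0,1,0,0,0,0,0,0,1,0,0,0,0,0,0,1,0,0,0,0,0,0,1],
)

```text
t: 12.32
tcp_pos: [0.5036, 0.1299, 0.1057]
tool_rot: [-0.0, 1.0, -0.0, -0.0]
force: [0.5, 0.5, 0.4]
finger_gap: 1.0
gripper_force: 0.0
```

```bash
python3 - <<'E'
from h import *
p=manip.snapshot("wrist");s=state();c=[.505,.130,.012]
v,f,im=pose(p,[(.025,0)],c,[.01,.01,.004,1e-6,1e-6]);x=c+v[:3];print("disc",x.round(4),f)
u,w=pix(p,x).astype(int);print(u,w,"rgb",p["img"][w-15:w+15,u-15:u+15].mean((0,1)).round())
print(delta([x[0]-.002,x[1],-.003]))
E
```

```text
t 12.37 tcp [0.5041, 0.1299, 0.1062] q [0.04, 0.58, 1.8, -0.0, 0.76, -1.53] F [0.3, 0.3, -0.5] gap 0.997 gf 0.0
disc [0.5055 0.132  0.0118] -59.8
325 251 rgb [78. 79. 80.]
([0.0012, 0.0042, 0.2185], [0.0, 0.0001, 0.0])
```

servo_tool(
  commands=[0.001,0.004,0.04,0,0,0,1,0,0,0.05,0,0,0,1,0,0,0.05,0,0,0,1,0,0,0.04,0,0,0,1,0,0,0.025,0,0,0,1,0,0,0.013,0,0,0,1,0,0,0,0,0,0,1,0,0,0,0,0,0,1],
)

```text
t: 13.03
tcp_pos: [0.5039, 0.1319, -0.0025]
tool_rot: [-0.0, 1.0, 0.0, 0.001]
force: [0.1, -0.9, 0.0]
finger_gap: 1.003
gripper_force: 0.0
```

servo_tool(
  commands=[0,0,0,0,0,0,0.4,0,0,0,0,0,0,0.3,0,0,0,0,0,0,0.2,0,0,0,0,0,0,-1,0,0,0,0,0,0,-1,0,0,0,0,0,0,-1,0,0,0,0,0,0,-1,0,0,0,0,0,0,-1],
  force=30,
)

```text
t: 13.7
tcp_pos: [0.5038, 0.132, -0.002]
tool_rot: [-0.0, 1.0, 0.0, 0.001]
force: [0.0, -0.4, 5.3]
finger_gap: 0.564
gripper_force: 30.0
```

servo_tool(
  commands=[0,0,-0.02,0,0,0,-1,0,0,-0.05,0,0,0,-1,0,0,-0.06,0,0,0,-1,0,0,-0.06,0,0,0,-1,0,0,-0.06,0,0,0,-1,0,0,-0.05,0,0,0,-1,0,0,0,0,0,0,-1,0,0,0,0,0,0,-1,0,0,0,0,0,0,-1,0,0,0,0,0,0,-1],
)

```text
t: 14.53
tcp_pos: [0.5019, 0.1319, 0.1457]
tool_rot: [-0.0, 1.0, -0.0, -0.001]
force: [0.3, 0.0, -0.8]
finger_gap: 0.565
gripper_force: 31.3
```

```bash
python3 - <<'E'
from h import *
p=manip.snapshot("wrist");s=state();t=s["tcp_pos"]
v,f,im=pose(p,[(.025,0)],[t[0],t[1],t[2]+.014],[.006,.004,.006,.08,.08]);print("held",v,f)
cv2.imwrite("pics/w8.png",cv2.resize(im[220:470,180:460],None,fx=2,fy=2))
print(delta([.663,-.21,.155]))
E
```

```text
t 14.58 tcp [0.5019, 0.1319, 0.1455] q [0.04, 0.51, 1.78, 0.0, 0.85, -1.53] F [-0.4, -0.4, -0.5] gap 0.566 gf 31.3
held [ 0.003  -0.0001 -0.0031  0.0133 -0.0651] -55.9
([-0.322, -0.6838, -0.02], [-0.0, -0.0005, 0.0])
```

View pics/w8.png

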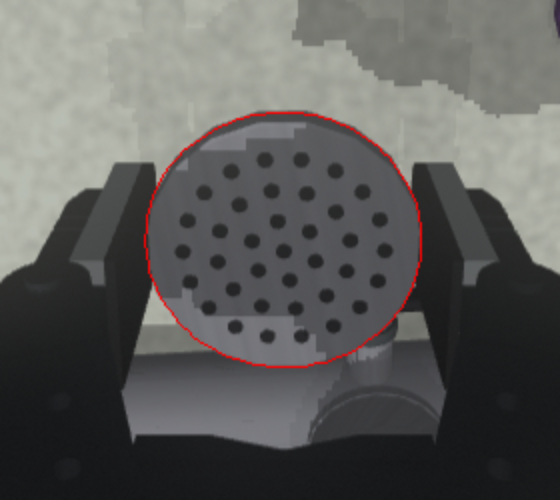

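servo_tool(
  commands=[-0.01,-0.057,0,0,0,0,-1,-0.01,-0.057,0,0,0,0,-1,-0.02,-0.057,0,0,0,0,-1,-0.03,-0.057,0,0,0,0,-1,-0.03,-0.057,0,0,0,0,-1,-0.03,-0.057,0,0,0,0,-1,-0.03,-0.057,0,0,0,0,-1,-0.03,-0.057,0,0,0,0,-1,-0.03,-0.057,0,0,0,0,-1,-0.03,-0.057,0,0,0,0,-1,-0.036,-0.057,0,0,0,0,-1,-0.036,-0.057,0,0,0,0,-1],
)

```text
t: 15.58
tcp_pos: [0.6637, -0.2111, 0.1445]
tool_rot: [0.0, 1.0, 0.001, -0.002]
force: [0.3, 0.1, -0.4]
finger_gap: 0.565
gripper_force: 31.3
```

servo_tool(
  commands=[0,0,0,0,0,0,-1,0,0,0,0,0,0,-1,0,0,0,0,0,0,-1,0,0,0,0,0,0,-1],
)

```text
t: 15.92
tcp_pos: [0.6629, -0.2085, 0.1454]
tool_rot: [-0.001, 1.0, 0.001, -0.002]
force: [-0.8, -0.4, -0.9]
finger_gap: 0.565
gripper_force: 31.3
```

```bash
python3 - <<'E'
from h import *
p=manip.snapshot("wrist");s=state();t=s["tcp_pos"];c=np.array([.665,-.113,.074])
for b in (1e-6,.02):
  v,f,im=pose(p,[(.031,.009),(.024,.017),(.020,.017)],c,[.006,.006,.005,b,b]);print("base",(c+v[:3]).round(4),v[3:],f)
for b in (1e-6,.08):
  v,f,im2=pose(p,[(.025,0)],[t[0],t[1],t[2]+.014],[.006,.004,.005,b,b]);print("held",v,f)
cv2.imwrite("pics/w9.png",im)
E
```

```text
t 15.97 tcp [0.6632, -0.2084, 0.1459] q [-0.46, 0.72, 1.31, 0.0, 1.12, -2.04] F [-0.2, 0.6, -0.6] gap 0.565 gf 31.3
base [ 0.6653 -0.1127  0.0722] [ 0. -0.] -144.3
base [ 0.6657 -0.1128  0.072 ] [-0.0118 -0.0196] -145.0
held [ 0.0039 -0.0002 -0.0039 -0.      0.    ] -56.6
held [ 0.0026 -0.0003 -0.0045  0.0059 -0.0638] -59.9
```

View pics/w9.png

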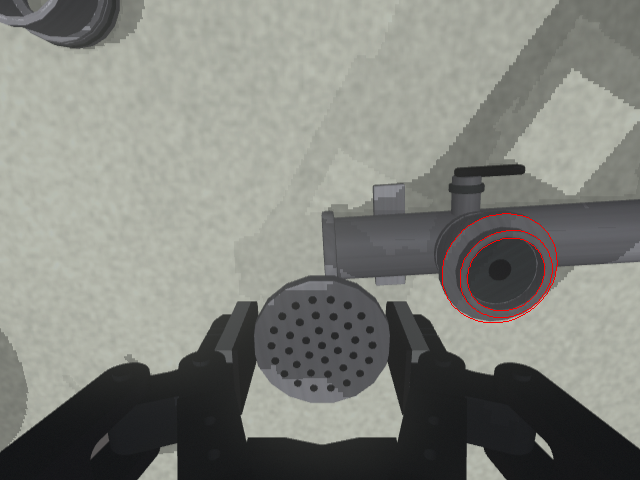

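servo_tool(
  commands=[0.002,0.048,0,0,0,0,-1,0,0.048,0,0,0,0,-1,0,0.048,0,0,0,0,-1,0,0.048,0,0,0,0,-1,0,0,0.03,0,0,0,-1,0,0,0.03,0,0,0,-1,0,0,0.03,0,0,0,-1,0,0,0,0,0,0,-1,0,0,0,0,0,0,-1,0,0,0,0,0,0,-1,0,0,0,0,0,0,-1,0,0,0,0,0,0,-1],
)

```text
t: 16.97
tcp_pos: [0.6639, -0.1143, 0.1031]
tool_rot: [-0.0, 1.0, -0.0, 0.001]
force: [0.2, -0.3, -0.3]
finger_gap: 0.562
gripper_force: 31.3
```

servo_tool(
  commands=[0.0036,0.0034,0,0,0,0,-1,0,0,0,0,0,0,-1,0,0,0,0,0,0,-1,0,0,0,0,0,0,-1,0,0,0,0,0,0,-1],
)

```text
t: 17.38
tcp_pos: [0.6614, -0.1124, 0.1019]
tool_rot: [-0.0, 1.0, -0.0, 0.0]
force: [-0.1, -0.1, -0.6]
finger_gap: 0.567
gripper_force: 31.3
```

servo_tool(
  commands=[-0.001,0,0.008,0,0,0,-1,0,0,0.008,0,0,0,-1,0,0,0.006,0,0,0,-1,0,0,0.005,0,0,0,-1,0,0,0.005,0,0,0,-1,0,0,0.004,0,0,0,-1,0,0,0,0,0,0,-1,0,0,0,0,0,0,-1],
)

```text
t: 18.05
tcp_pos: [0.6618, -0.1124, 0.0836]
tool_rot: [-0.0, 1.0, -0.0, -0.0]
force: [1.0, -0.2, -0.7]
finger_gap: 0.566
gripper_force: 31.5
```

servo_tool(
  commands=[0,0,0.001,0,0,0,-1,0,0,0,0,0,0,-1,0,0,0,0,0,0,0.3,0,0,0,0,0,0,0.5,0,0,0,0,0,0,0.7,0,0,0,0,0,0,1,0,0,0,0,0,0,1,0,0,-0.02,0,0,0,1,0,0,-0.06,0,0,0,1,0,0,-0.06,0,0,0,1,0,0,-0.06,0,0,0,1],
)

```text
t: 18.97
tcp_pos: [0.6616, -0.1122, 0.1847]
tool_rot: [-0.0, 1.0, 0.0, -0.0]
force: [-0.3, -0.6, 0.8]
finger_gap: 0.998
gripper_force: 0.0
```

servo_tool(
  commands=[0,0,-0.01,0,0,0,1,0,0,0,0,0,0,1,0,0,0,0,0,0,1,0,0,0,0,0,0,1],
)

```text
t: 19.3
tcp_pos: [0.6607, -0.1119, 0.187]
tool_rot: [-0.0, 1.0, 0.0, -0.001]
force: [0.5, 0.4, 0.5]
finger_gap: 1.001
gripper_force: 0.0
```

```bash
python3 - <<'E'
from h import *
p=manip.snapshot("wrist");s=state();c=np.array([.665,-.113,.074])
for b in (1e-6,.05):
  v,f,im=pose(p,[(.031,.009),(.025,.023)],c,[.006,.006,.008,b,b]);print("base+disc",(c+v[:3]).round(4),v[3:],f)
u,w=pix(p,c).astype(int)
cv2.imwrite("pics/w10.png",cv2.resize(im[w-70:w+70,u-90:u+90],None,fx=4,fy=4,interpolation=cv2.INTER_CUBIC))
E
```

```text
t 19.35 tcp [0.6607, -0.1119, 0.1866] q [-0.33, 0.64, 1.35, -0.0, 1.16, -1.91] F [-0.6, 0.6, -0.5] gap 1.001 gf 0.0
base+disc [ 0.6666 -0.1129  0.0693] [ 0. -0.] -95.7
base+disc [ 0.6667 -0.113   0.0691] [-0.0094 -0.0084] -95.9
```

View pics/w10.png

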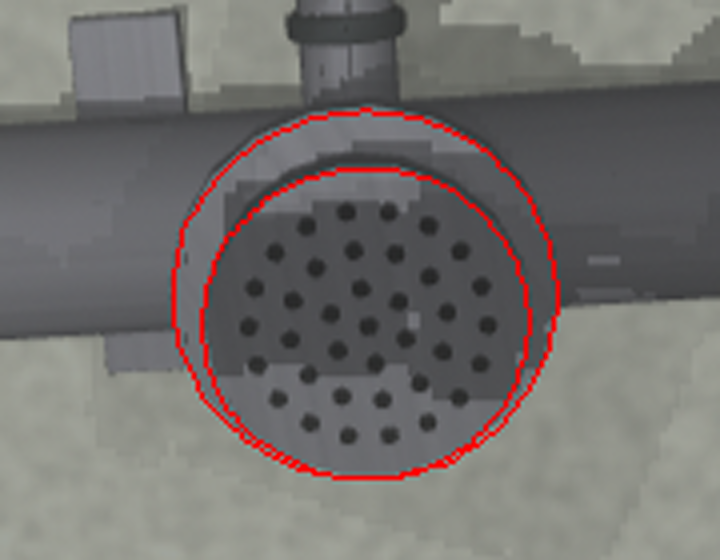

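The disc is seated concentric and flat in the base: the joint circle fit matches, with the disc top at crop (367,322). Next is the tall funnel.

servo_tool(
  commands=[0.058,0.05,0,0,0,0,1,0.058,0.05,0,0,0,0,1,0.058,0.05,0,0,0,0,1,0.058,0.05,0,0,0,0,1,0.058,0.05,0,0,0,0,1,0.058,0.05,0,0,0,0,1,0,0.065,-0.003,0,0,0,1,0,0.065,-0.003,0,0,0,1,0,0.065,0,0,0,0,1,0,0.065,0,0,0,0,1,0,0.065,0,0,0,0,1,0,0.065,0,0,0,0,1],
)

```text
t: 20.35
tcp_pos: [0.4866, 0.234, 0.1899]
tool_rot: [-0.0, 1.0, -0.0, -0.002]
force: [0.3, -1.2, -0.1]
finger_gap: 0.998
gripper_force: 0.0
```

servo_tool(
  commands=[0,0.065,0,0,0,0,1,0,0.065,0,0,0,0,1,0,0.065,0,0,0,0,1,0,0.065,0,0,0,0,1,0,0,0,0,0,0,1,0,0,0,0,0,0,1,0,0,0,0,0,0,1,0,0,0,0,0,0,1],
)

```text
t: 21.02
tcp_pos: [0.4873, 0.3612, 0.1904]
tool_rot: [0.0, 1.0, -0.001, -0.001]
force: [-0.3, -0.6, 0.2]
finger_gap: 0.999
gripper_force: 0.0
```

```bash
python3 - <<'E'
from h import *
p=manip.snapshot("wrist");s=state();t=s["tcp_pos"];c=np.array([.4924,.3628,.098])
for k in ([(.0295,0),(.025,0)],[(.0285,0),(.025,0)],[(.0295,0)],[(.025,0)],[(.028,0),(.025,0)]):
  v,f,im=pose(p,k,c,[.012,.012,.007,1e-6,1e-6]);print(k[0],"tall",(c+v[:3]).round(4),"rel",(c+v[:3]-t).round(4),f)
print(pix(p,c)); cv2.imwrite("pics/w11.png",im); print(delta([.4924,.3628,.055]))
for q in ("funnel_c","lid_c"): print([(np.round(d["box"]).tolist(),round(d["conf"],2)) for d in manip.look_for(p,q)])
E
```

```text
t 21.07 tcp [0.4875, 0.3612, 0.1907] q [0.45, 0.55, 1.52, -0.0, 1.07, -1.12] F [0.3, 0.2, -0.1] gap 1.001 gf 0.0
(0.0295, 0) tall [0.4935 0.3648 0.0958] rel [ 0.006   0.0036 -0.0949] -106.9
(0.0285, 0) tall [0.4926 0.3649 0.098 ] rel [ 0.0051  0.0037 -0.0927] -106.1
(0.0295, 0) tall [0.4939 0.3648 0.0949] rel [ 0.0064  0.0036 -0.0958] -58.4
(0.025, 0) tall [0.4933 0.3649 0.0963] rel [ 0.0058  0.0037 -0.0944] -48.8
(0.028, 0) tall [0.492  0.3648 0.1004] rel [ 0.0045  0.0036 -0.0903] -103.0
[324.36348583 257.77708477]
([-0.0102, 0.0035, 0.2714], [-0.0002, -0.0003, -0.0002])
[([280.0, 186.0, 97.0, 116.0], 0.66)]
[([115.0, 40.0, 81.0, 85.0], 0.88)]
```

servo_tool(
  commands=[-0.009,0.007,0,0,0,0,1,0,0,0.03,0,0,0,1,0,0,0.05,0,0,0,1,0,0,0.06,0,0,0,1,0,0,0.06,0,0,0,1,0,0,0.05,0,0,0,1,0,0,0.031,0,0,0,1,0,0,0,0,0,0,1,0,0,0,0,0,0,1],
)

```text
t: 21.92
tcp_pos: [0.4924, 0.3658, 0.0502]
tool_rot: [0.0, 1.0, -0.0, -0.001]
force: [-0.7, 1.0, -0.6]
finger_gap: 0.999
gripper_force: 0.0
```

servo_tool(
  commands=[0,0,0,0,0,0,0.6,0,0,0,0,0,0,0.5,0,0,0,0,0,0,0.4,0,0,0,0,0,0,-1,0,0,0,0,0,0,-1,0,0,0,0,0,0,-1,0,0,0,0,0,0,-1],
  force=45,
)

```text
t: 22.5
tcp_pos: [0.4932, 0.3665, 0.0527]
tool_rot: [-0.0, 1.0, 0.001, 0.001]
force: [-0.4, -1.0, 5.6]
finger_gap: 0.643
gripper_force: 47.5
```

servo_tool(
  commands=[0,0,-0.02,0,0,0,-1,0,0,-0.04,0,0,0,-1,0,0,-0.05,0,0,0,-1,0,0,-0.06,0,0,0,-1,0,0,-0.06,0,0,0,-1,0,0,-0.045,0,0,0,-1,0,-0.03,0,0,0,0,-1,0,-0.06,0,0,0,0,-1,0,-0.06,0,0,0,0,-1,0,-0.06,0,0,0,0,-1,0,-0.06,0,0,0,0,-1,0,-0.06,0,0,0,0,-1],
)

```text
t: 23.5
tcp_pos: [0.4905, 0.1989, 0.1873]
tool_rot: [-0.0, 1.0, -0.0, -0.001]
force: [0.0, -0.4, -1.8]
finger_gap: 0.643
gripper_force: 48.6
```

servo_tool(
  commands=[0,-0.06,0,0,0,0,-1,0,-0.06,0,0,0,0,-1,0,-0.06,0,0,0,0,-1,0,-0.06,0,0,0,0,-1,0,-0.06,0,0,0,0,-1,-0.038,-0.054,0,0,0,0,-1,-0.038,-0.054,0,0,0,0,-1,-0.038,-0.054,0,0,0,0,-1,-0.038,-0.054,0,0,0,0,-1,-0.038,-0.054,0,0,0,0,-1,-0.038,-0.054,0,0,0,0,-1,-0.038,-0.054,0,0,0,0,-1],
)

```text
t: 24.5
tcp_pos: [0.6242, -0.1394, 0.1868]
tool_rot: [0.0, 1.0, 0.001, -0.002]
force: [0.4, 0.3, -2.6]
finger_gap: 0.641
gripper_force: 48.6
```

servo_tool(
  commands=[-0.038,-0.054,0,0,0,0,-1,-0.038,-0.054,0,0,0,0,-1,0,-0.05,0,0,0,0,-1,0,0,0,0,0,0,-1,0,0,0,0,0,0,-1,0,0,0,0,0,0,-1,0,0,0,0,0,0,-1,0,0,0,0,0,0,-1],
)

```text
t: 25.17
tcp_pos: [0.6627, -0.2154, 0.188]
tool_rot: [-0.001, 1.0, 0.0, -0.001]
force: [-0.2, 0.4, -3.6]
finger_gap: 0.645
gripper_force: 48.7
```

```bash
python3 - <<'E'
from h import *
p=manip.snapshot("wrist");s=state();t=s["tcp_pos"];c=np.array([.665,-.113,.074]);print(s["tool_rot"].round(4))
for z in (.008,):
  v,f,im=pose(p,[(.031,.009),(.025,.023)],c,[.006,.006,z,1e-6,1e-6]);print("base+disc",(c+v[:3]).round(4),f)
h=np.array([t[0],t[1],t[2]-.0527+.098])
for b in (1e-6,.08):
  v,f,im2=pose(p,[(.0295,0),(.025,0)],h,[.007,.005,.007,b,b]);print("held",v,f)
cv2.imwrite("pics/w12.png",im2)
E
```

```text
t 25.22 tcp [0.663, -0.2155, 0.1882] q [-0.47, 0.67, 1.27, 0.0, 1.2, -2.05] F [-0.4, 0.2, -3.2] gap 0.643 gf 48.7
[-8.e-04  1.e+00  2.e-04 -4.e-04]
base+disc [ 0.6653 -0.1127  0.0736] -85.8
held [ 0.0005  0.     -0.0022  0.     -0.    ] -68.6
held [ 0.0006  0.0001 -0.0022  0.0019  0.0072] -68.5
```

View pics/w12.png

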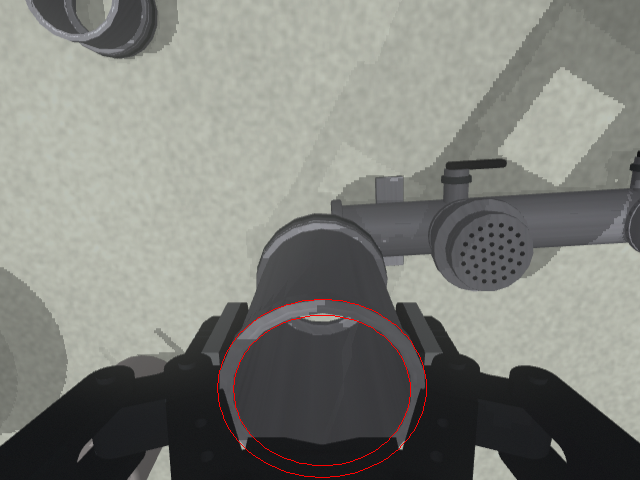

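servo_tool(
  commands=[0,0.05,0,0,0,0,-1,0,0.05,0,0,0,0,-1,0,0.05,0,0,0,0,-1,0,0.05,0,0,0,0,-1,0,0.005,0.02,0,0,0,-1,0,0,0.02,0,0,0,-1,0,0,0.02,0,0,0,-1,0,0,0,0,0,0,-1,0,0,0,0,0,0,-1,0,0,0,0,0,0,-1,0,0,0,0,0,0,-1,0,0,0,0,0,0,-1],
)

```text
t: 26.22
tcp_pos: [0.6638, -0.1152, 0.1588]
tool_rot: [0.0, 1.0, -0.0, 0.001]
force: [0.4, 0.7, -2.6]
finger_gap: 0.641
gripper_force: 48.8
```

servo_tool(
  commands=[-0.001,0.0045,0,0,0,0,-1,0,0,0,0,0,0,-1,0,0,0,0,0,0,-1,0,0,0,0,0,0,-1,0,0,0,0,0,0,-1],
)

```text
t: 26.63
tcp_pos: [0.6639, -0.112, 0.1584]
tool_rot: [-0.0, 1.0, -0.0, 0.0]
force: [-0.3, -0.0, -3.9]
finger_gap: 0.644
gripper_force: 48.8
```

servo_tool(
  commands=[-0.001,-0.0012,0.006,0,0,0,-1,0,0,0.006,0,0,0,-1,0,0,0.006,0,0,0,-1,0,0,0.006,0,0,0,-1,0,0,0.006,0,0,0,-1,0,0,0.006,0,0,0,-1,0,0,0.003,0,0,0,-1,0,0,0,0,0,0,-1,0,0,0,0,0,0,-1],
)

```text
t: 27.38
tcp_pos: [0.6644, -0.1126, 0.1387]
tool_rot: [-0.0, 1.0, 0.0, -0.0]
force: [0.4, 0.5, -2.5]
finger_gap: 0.645
gripper_force: 48.8
```

servo_tool(
  commands=[0,0,0.003,0,0,0,-1,0,0,0.002,0,0,0,-1,0,0,0,0,0,0,-1,0,0,0,0,0,0,-1],
)

```text
t: 27.72
tcp_pos: [0.6643, -0.1126, 0.1363]
tool_rot: [-0.0, 1.0, 0.0, -0.0]
force: [0.3, 0.3, -2.4]
finger_gap: 0.646
gripper_force: 48.8
```

servo_tool(
  commands=[0,0,0.002,0,0,0,-1,0,0,0,0,0,0,-1,0,0,0,0,0,0,0.4,0,0,0,0,0,0,0.6,0,0,0,0,0,0,0.8,0,0,0,0,0,0,1,0,0,0,0,0,0,1,0,0,-0.03,0,0,0,1,0,0,-0.06,0,0,0,1,0,0,-0.06,0,0,0,1,0,0,-0.06,0,0,0,1,0,0,-0.06,0,0,0,1],
)

```text
t: 28.72
tcp_pos: [0.6642, -0.1126, 0.2716]
tool_rot: [-0.0, 1.0, 0.0, -0.0]
force: [0.7, -0.7, 0.5]
finger_gap: 0.998
gripper_force: 0.0
```

servo_tool(
  commands=[0,0,0,0,0,0,1,0,0,0,0,0,0,1,0,0,0,0,0,0,1,0,0,0,0,0,0,1],
)

```text
t: 29.05
tcp_pos: [0.6633, -0.1123, 0.2685]
tool_rot: [-0.0, 1.0, 0.001, -0.002]
force: [-0.4, -0.0, 0.5]
finger_gap: 0.998
gripper_force: 0.0
```

```bash
python3 - <<'E'
from h import *
p=manip.snapshot("wrist");s=state();t=s["tcp_pos"];c=np.array([.665,-.113,.181])
for b in (1e-6,.06):
  v,f,im=pose(p,[(.0295,0),(.025,0)],c,[.01,.01,.012,b,b]);print("top of funnel",(c+v[:3]).round(4),v[3:],"rel",(c+v[:3]-t).round(4),f)
for n in ("top","scene"):
  q=manip.snapshot(n)
  for b in (1e-6,): v,f,im=pose(q,[(.0295,0),(.025,0)],c,[.01,.01,.015,b,b]);print(n,(c+v[:3]).round(4),v[3:],f)
print(delta([.380,.2345,.25]))
E
```

```text
t 29.1 tcp [0.6634, -0.1123, 0.2683] q [-0.33, 0.56, 1.26, -0.0, 1.33, -1.9] F [0.1, 0.7, 0.0] gap 1.0 gf 0.0
top of funnel [ 0.6651 -0.1129  0.1784] [ 0. -0.] rel [ 0.0017 -0.0006 -0.0899] -114.5
top of funnel [ 0.6652 -0.1128  0.1787] [-0.034   0.0287] rel [ 0.0018 -0.0005 -0.0896] -114.5
top [ 0.675  -0.1036  0.1959] [ 0. -0.] -13.9
scene [ 0.6694 -0.1144  0.1892] [ 0. -0.] -119.6
([0.567, 0.694, 0.0396], [0.0002, -0.0005, 0.0])
```

The funnel is seated: its rim measures 178.4 mm high, and with the wrist camera's -2.4 mm height bias that makes 181 mm. Its axis is on the port. Last is the lid.

servo_tool(
  commands=[0.047,0.058,0,0,0,0,1,0.047,0.058,0,0,0,0,1,0.047,0.058,0,0,0,0,1,0.047,0.058,0,0,0,0,1,0.047,0.058,0,0,0,0,1,0.047,0.058,0,0,0,0,1,0.047,0.058,0,0,0,0,1,0.047,0.058,0,0,0,0,1,0.047,0.058,0,0,0,0,1,0.047,0.058,0,0,0,0,1,0.047,0.058,0,0,0,0,1,0.046,0.056,0,0,0,0,1],
)

```text
t: 30.2
tcp_pos: [0.3812, 0.2353, 0.2699]
tool_rot: [0.0, 1.0, -0.0, -0.001]
force: [0.0, 0.2, -0.3]
finger_gap: 1.003
gripper_force: 0.0
```

servo_tool(
  commands=[0,0,0.04,0,0,0,1,0,0,0.06,0,0,0,1,0,0,0.06,0,0,0,1,0,0,0.06,0,0,0,1,0,0,0.06,0,0,0,1,0,0,0.04,0,0,0,1,0,0,0,0,0,0,1,0,0,0,0,0,0,1,0,0,0,0,0,0,1,0,0,0,0,0,0,1],
)

```text
t: 31.03
tcp_pos: [0.3839, 0.2346, 0.1115]
tool_rot: [-0.0, 1.0, 0.0, 0.001]
force: [-0.5, -0.0, -0.2]
finger_gap: 0.998
gripper_force: 0.0
```

```bash
python3 - <<'E'
from h import *
p=manip.snapshot("wrist");s=state();t=s["tcp_pos"];c=np.array([.3844,.2349,.0135])
print(pix(p,c))
for k in ([(.03,-.0045)],[(.03,-.0045),(.011,.0135)],[(.011,.0135)]):
  v,f,im=pose(p,k,c,[.012,.012,.005,1e-6,1e-6]);print("lid",(c+v[:3]).round(4),"rel",(c+v[:3]-t).round(4),f)
print([(np.round(d["box"]).tolist(),round(d["conf"],2)) for d in manip.look_for(p,"lid_c")])
x=c+v[:3];print(delta([x[0]-.001,x[1],.010]))
E
```

```text
t 31.08 tcp [0.3839, 0.2346, 0.1116] q [0.3, 0.51, 1.98, -0.0, 0.65, -1.27] F [-0.3, 0.3, -1.0] gap 0.997 gf 0.0
[321.88566939 247.02010784]
lid [0.3838 0.2371 0.0121] rel [-0.0001  0.0025 -0.0995] -59.3
lid [0.3834 0.2372 0.0121] rel [-0.0005  0.0026 -0.0995] -115.6
lid [0.3817 0.2374 0.0152] rel [-0.0022  0.0028 -0.0964] -60.0
[([281.0, 197.0, 91.0, 90.0], 0.96)]
([0.0069, 0.0054, 0.2032], [0.0002, 0.0005, 0.0001])
```

servo_tool(
  commands=[0.002,0.005,0.03,0,0,0,1,0,0,0.05,0,0,0,1,0,0,0.05,0,0,0,1,0,0,0.04,0,0,0,1,0,0,0.03,0,0,0,1,0,0,0,0,0,0,0.5,0,0,0,0,0,0,0,0,0,0,0,0,0,0,0,0,0,0,0,0,0],
)

```text
t: 31.88
tcp_pos: [0.3827, 0.2371, 0.0116]
tool_rot: [-0.0, 1.0, 0.0, 0.001]
force: [-0.1, -1.0, 0.0]
finger_gap: 0.498
gripper_force: 0.0
```

servo_tool(
  commands=[0,0,0,0,0,0,-0.2,0,0,0,0,0,0,-0.35,0,0,0,0,0,0,-0.45,0,0,0,0,0,0,-1,0,0,0,0,0,0,-1,0,0,0,0,0,0,-1,0,0,0,0,0,0,-1,0,0,0,0,0,0,-1],
  force=30,
)

```text
t: 32.55
tcp_pos: [0.3821, 0.2369, 0.011]
tool_rot: [-0.0, 1.0, 0.0, 0.001]
force: [0.2, 0.0, 5.4]
finger_gap: 0.242
gripper_force: 29.1
```

servo_tool(
  commands=[0,0,-0.02,0,0,0,-1,0,0,-0.04,0,0,0,-1,0,0,-0.06,0,0,0,-1,0,0,-0.07,0,0,0,-1,0,0,-0.07,0,0,0,-1,0,0,-0.07,0,0,0,-1,0,0,-0.07,0,0,0,-1,0,0,-0.06,0,0,0,-1,0,0,-0.03,0,0,0,-1],
)

```text
t: 33.3
tcp_pos: [0.3826, 0.2371, 0.2596]
tool_rot: [-0.0, 1.0, 0.001, 0.003]
force: [0.5, -0.4, -2.3]
finger_gap: 0.236
gripper_force: 29.6
```

servo_tool(
  commands=[-0.045,-0.06,0,0,0,0,-1,-0.045,-0.06,0,0,0,0,-1,-0.045,-0.06,0,0,0,0,-1,-0.045,-0.06,0,0,0,0,-1,-0.045,-0.06,0,0,0,0,-1,-0.045,-0.06,0,0,0,0,-1,-0.045,-0.06,0,0,0,0,-1,-0.045,-0.06,0,0,0,0,-1,-0.045,-0.06,0,0,0,0,-1,-0.045,-0.06,0,0,0,0,-1,-0.045,-0.06,0,0,0,0,-1,-0.045,-0.06,0,0,0,0,-1],
)

```text
t: 34.3
tcp_pos: [0.6517, -0.1244, 0.2553]
tool_rot: [-0.0, 1.0, 0.0, -0.001]
force: [0.6, 0.4, -1.2]
finger_gap: 0.238
gripper_force: 29.7
```

servo_tool(
  commands=[-0.01,-0.06,0,0,0,0,-1,-0.01,-0.06,0,0,0,0,-1,0,-0.05,0,0,0,0,-1,0,0,0,0,0,0,-1,0,0,0,0,0,0,-1,0,0,0,0,0,0,-1,0,0,0,0,0,0,-1,0,0,0,0,0,0,-1],
)

```text
t: 34.97
tcp_pos: [0.6617, -0.2065, 0.2555]
tool_rot: [-0.001, 1.0, 0.0, -0.0]
force: [1.1, 0.3, -0.4]
finger_gap: 0.243
gripper_force: 29.7
```

```bash
python3 - <<'E'
from h import *
p=manip.snapshot("wrist");s=state();t=s["tcp_pos"];c=np.array([.665,-.113,.181]);print(s["tool_rot"].round(4))
v,f,im=pose(p,[(.0295,0),(.025,0)],c,[.01,.01,.008,1e-6,1e-6]);print("funnel",(c+v[:3]).round(4),f)
h=np.array([t[0],t[1],t[2]-.011+.0135])
for b in (1e-6,.08):
  v,f,im2=pose(p,[(.03,-.0045)],h,[.007,.005,.006,b,b]);print("held",v,f)
  v,f,im2=pose(p,[(.03,-.0045),(.03,-.0075)],h,[.007,.005,.006,b,b]);print("held2",v,f)
print(delta([.6636,-.1127,.21]))
E
```

```text
t 35.02 tcp [0.6619, -0.2066, 0.2556] q [-0.46, 0.6, 1.22, 0.0, 1.32, -2.04] F [0.1, 1.1, -0.9] gap 0.24 gf 29.7
[-1.e-03  1.e+00  1.e-04 -1.e-04]
funnel [ 0.6654 -0.112   0.1774] -105.7
held [ 0.0026 -0.0005 -0.003   0.     -0.    ] -43.8
held2 [ 0.0019  0.0001 -0.0001 -0.     -0.    ] -81.1
held [ 0.0026 -0.0003 -0.0036 -0.0165 -0.0568] -44.1
held2 [ 0.0026  0.0004 -0.002  -0.0004 -0.0438] -82.0
([-0.0039, 0.1878, 0.0912], [0.0, -0.0, 0.0003])
```

servo_tool(
  commands=[0,0.047,0,0,0,0,-1,0,0.047,0,0,0,0,-1,0,0.047,0,0,0,0,-1,0,0.047,0,0,0,0,-1,0,0,0.03,0,0,0,-1,0,0,0.03,0,0,0,-1,0,0,0.03,0,0,0,-1,0,0,0.02,0,0,0,-1,0,0,0,0,0,0,-1,0,0,0,0,0,0,-1,0,0,0,0,0,0,-1,0,0,0,0,0,0,-1],
)

```text
t: 36.02
tcp_pos: [0.6627, -0.1144, 0.2016]
tool_rot: [-0.0, 1.0, -0.0, 0.001]
force: [-1.0, 0.5, -0.3]
finger_gap: 0.238
gripper_force: 29.7
```

servo_tool(
  commands=[0,0,0,0,0,0,-1,0,0,0,0,0,0,-1,0,0,0,0,0,0,-1,0,0,0,0,0,0,-1],
)

```text
t: 36.35
tcp_pos: [0.662, -0.1143, 0.2006]
tool_rot: [-0.0, 1.0, -0.0, 0.0]
force: [-0.6, -0.1, -1.5]
finger_gap: 0.241
gripper_force: 29.7
```

Correcting by x +1.2 mm and y +1.7 mm.

servo_tool(
  commands=[-0.0025,0.0033,0,0,0,0,-1,0,0,0,0,0,0,-1,0,0,0,0,0,0,-1,0,0,0,0,0,0,-1,0,0,0,0,0,0,-1],
)

```text
t: 36.77
tcp_pos: [0.6632, -0.1125, 0.2002]
tool_rot: [-0.0, 1.0, 0.0, -0.0]
force: [-0.7, -0.8, -1.3]
finger_gap: 0.234
gripper_force: 29.7
```

servo_tool(
  commands=[0,0,0.005,0,0,0,-1,0,0,0.005,0,0,0,-1,0,0,0.004,0,0,0,-1,0,0,0.004,0,0,0,-1,0,0,0.004,0,0,0,-1,0,0,0.004,0,0,0,-1,0,0,0,0,0,0,-1,0,0,0,0,0,0,-1],
)

```text
t: 37.43
tcp_pos: [0.6631, -0.1125, 0.1871]
tool_rot: [-0.0, 1.0, 0.0, -0.0]
force: [-0.2, 0.9, -0.7]
finger_gap: 0.234
gripper_force: 29.7
```

servo_tool(
  commands=[0,0,0.001,0,0,0,-1,0,0,0,0,0,0,-1,0,0,0,0,0,0,-0.3,0,0,0,0,0,0,-0.1,0,0,0,0,0,0,0.2,0,0,0,0,0,0,0.6,0,0,0,0,0,0,1,0,0,-0.03,0,0,0,1,0,0,-0.06,0,0,0,1,0,0,-0.06,0,0,0,1,0,0,-0.06,0,0,0,1],
)

```text
t: 38.35
tcp_pos: [0.6628, -0.1124, 0.2926]
tool_rot: [-0.0, 1.0, 0.0, -0.001]
force: [-0.6, -0.5, -0.1]
finger_gap: 1.0
gripper_force: 0.0
```

servo_tool(
  commands=[0,0,0,0,0,0,1,0,0,0,0,0,0,1,0,0,0,0,0,0,1,0,0,0,0,0,0,1,0,0,0,0,0,0,1],
)

```text
t: 38.77
tcp_pos: [0.6622, -0.1122, 0.2898]
tool_rot: [-0.0, 1.0, 0.001, -0.002]
force: [0.6, 0.2, 0.1]
finger_gap: 1.001
gripper_force: 0.0
```

```bash
python3 - <<'E'
from h import *
p=manip.snapshot("wrist");s=state();c=np.array([.665,-.113,.1885])
for b in (1e-6,.08):
  v,f,im=pose(p,[(.03,-.0045),(.011,.0135)],c,[.01,.01,.012,b,b]);print("lid",(c+v[:3]).round(4),v[3:],f)
q=manip.snapshot("scene")
for n,k,z in (("lid disc",[(.03,0)],.184),("base flange",[(.031,0)],.083)):
  c=np.array([.668,-.113,z]);v,f,_=pose(q,k,c,[.008,.008,1e-6,1e-6,1e-6]);print(n,(c+v[:3]).round(4),f)
E
```

```text
t 38.82 tcp [0.6624, -0.1123, 0.29] q [-0.33, 0.54, 1.23, 0.0, 1.37, -1.9] F [0.1, 0.1, -0.0] gap 1.0 gf 0.0
lid [ 0.6646 -0.1125  0.1868] [0. 0.] -110.1
lid [ 0.667  -0.1128  0.1811] [-0.0235 -0.0679] -116.6
lid disc [ 0.6681 -0.1134  0.184 ] -59.6
base flange [ 0.66   -0.1106  0.083 ] -49.9
```

```bash
python3 - <<'E'
from h import *
p=manip.snapshot("wrist");q=manip.snapshot("scene")
c=np.array([.665,-.113,.184])
for n,i,c in (("wrist",p,[.665,-.113,.184]),("scene",q,[.668,-.113,.184])):
  c=np.array(c)
  for z in (.002,.005): 
    v,f,_=pose(i,[(.03,0)],c,[.006,.006,z,.1,.1]);print(n,(c+v[:3]).round(4),v[3:],f)
# scene: offset between lid and funnel upper rim visible below: compare lid vs port_used lid shape
for k in ("lid_c","funnel_c","port_used","short_funnel_c","rinse_bottle_c","dishes_c"):print(k,[(np.round(d["box"]).tolist(),round(d["conf"],2)) for d in manip.look_for(q,k)])
E
```

```text
wrist [ 0.6663 -0.1126  0.1828] [-0.0081  0.0383] -57.3
wrist [ 0.6668 -0.1128  0.1814] [-0.0015  0.0085] -57.3
scene [ 0.6678 -0.1141  0.1852] [-0.0516 -0.019 ] -59.6
scene [ 0.6683 -0.1135  0.184 ] [ 0.0185 -0.049 ] -59.6
lid_c [([262.0, 272.0, 31.0, 30.0], 0.57)]
funnel_c [([262.0, 300.0, 38.0, 24.0], 0.87)]
port_used [([393.0, 213.0, 41.0, 59.0], 0.92), ([264.0, 300.0, 38.0, 25.0], 0.65)]
short_funnel_c [([118.0, 282.0, 38.0, 39.0], 0.9)]
rinse_bottle_c [([297.0, 190.0, 11.0, 27.0], 0.39)]
dishes_c [([172.0, 215.0, 30.0, 32.0], 0.75)]
```

The lid's disc top measures exactly 3.0 mm above the funnel rim, which is the disc's thickness, and its axis is on the funnel's. So it lies fully down, and I'm handing in.

```bash
python3 -c "
from station import manip
print(manip.sign_off())"
```

```text
the job is handed in; nothing more can be done
None
```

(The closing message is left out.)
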